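# Load a battery pack through the sprung dust flap of a charging dock

### The arm

A 6-joint arm with a two-finger parallel gripper is mounted at the origin on the work surface. World frame = base frame: x ahead of the robot, y to its left, z up, the work surface at z = 0. Lengths are in m, angles in degrees, forces in N, time in s.
With the tool pointing down it reaches from about 0.4 to 0.825 m from the base axis. Payload 7 kg.
Tool frame: the origin (TCP) lies midway between the tips of the shut fingers; the grasp point (between the pads) lies 19 mm behind it; z points along the fingers, y is the line along which they close (so a half turn about z gives the same grasp; the last joint's range is limited). The gripper opens to 88 mm and grips with 3 to 60 N. Pads are 19 mm wide; open, the fingers measure 130 mm over their backs; the gripper's body (78 mm by 193 mm) begins 47 mm behind the grasp point.
Start: joints at [-60.842, 20.546, 0.682, 0, -70.136, -16.507], TCP at [0.148, -0.659, 0.227] pointing down, gripper open.
Joint ranges: [-176.03, 176.03], [-82.01, 121.73], [-58.28, 71.71], [-173.87, 95.51], [-174.79, -0.11], [-173.66, 173.66]. Speed limits (degrees/s): [136.94, 136.94, 172.46, 180, 180, 180].

### API

Orientations are given as [roll, pitch, yaw] about the fixed x, y, z axes, in that order (R = Rz(yaw) Ry(pitch) Rx(roll)).
In Python, from plant import r gives the robot as it stands. The module is installed in compiled form; this text tells all that it offers.
- The arm moves only by the tool play_rows, never from a script. Its argument "rows" is a list of rows, each an object with "slide": the shift along the tool's x, y, z as a fraction of full scale, a list of three; "delta_rot": the turn, a rotation vector about the tool's x, y, z as a fraction of full scale, a list of three; "fingers": the opening, from -1 (shut) to 1 (fully open). In form: [{"slide": [x, y, z], "delta_rot": [rx, ry, rz], "fingers": fingers}, ...]. A call has 1 to 8 rows; each row shifts and turns the commanded pose from where the row before left it, along the tool's axes as they then stand; what a row does not reach is not made up. Full scale, the value 1, is 0.15 m for a shift and 0.08 rad for a turn. A row lasts 1/8 s, in which the tool goes at most 62.5 mm and 10.7 degrees, less where a joint would pass 70% of its speed; a pose out of reach is approached as far as the arm can. A call with a number of a shift or a turn outside -1 to 1 is refused whole. A call with a gripper value outside its range is refused whole. The fingers move at their own pace and stop on an object; "squeeze" is the grip in N (left out, the last holds). Time passes only in rows, so rows that do not move let the fingers close. It gives the time, the measured TCP pose, the force, the opening and the grip force at its end, in the units of the state.
- r.get_state(): the state, without advancing time (a new reading comes with each control period).
- r.capture(name): name is "side" or "top"; returns a dict with "image" (384x512x3 uint8, blue, green, red), "fx", "fy", "cx", "cy" (pixels), "distortion" ([k1, k2, p1, p2, k3] as OpenCV has them; the pictures are not rectified), "R" (3x3) and "t" (3): a world point X has camera coordinates R X + t. Camera axes: x right, y down, z forward; pixel columns grow to the right and rows downward; lengths in m; the calibration is good to about 2 mm. A picture is of the moment at which its call begins. There is no depth.
- r.close_job(): hands the job in; it is judged then, once.
The state is a dict: "time_s": time; "joints": joint angles; "qd": joint speeds; "joint_torque": joint torques, N m; "tcp_pos": TCP position; "eef_rot": TCP orientation; "contact_force": force on the tool from outside, world axes, zero at the start; "moment": the same for the moment, N m; "gripper_width": finger opening in m; "gripper_force": force on a finger pad.
Only numpy, scipy, OpenCV 4.12 (cv2) and the standard library are available. Lean on these libraries where they do the work, as an engineer would, in place of code of your own. Each camera call takes 0.05 s, during which the arm holds its last target. There are 200 camera calls.

### The job

Put the yellow battery pack, upright as it stands, into the charging dock: push it down through the red spring flap, then press it gently on down the well, past the flap, until the contact plate is fully home, and give it a firm press of about 20 N on the stop to seat it, never over 35 N, without leaning on the dock. Take the hand out so that the flap swings shut over the pack, and leave the blue pack and everything else on the bench alone.

Things in the scene. Friction and masses are not known exactly. Their poses are not given: they have to be found in the camera images.
- pack: Yellow battery pack with black foot and black band, 30 x 54 x 72 mm (its x, y, z), about 0.2 kg, standing loose and upright on the bench. Origin: centre of its underside, z up. The lowest 10 mm (foot) is 26 x 50 mm; above it the sides are plain and upright. It fits the dock either way round.
- pack_top (a point): Centre of the pack's flat top face, 72 mm above its underside.
- dock: Grey charging dock fixed to the bench, 72 x 94 mm (x, y), 150 mm tall, on a black foot plate 98 x 130 x 8 mm, with an orange rim on three sides of its mouth and a clear wall on its +x side. Origin: at bench level under the well's centre; z up. The upright well is 34 mm (dock x) by 58 mm (dock y): the pack, its x along the dock's x, has 2 mm to spare on each side.
- mouth (a point): Centre of the dock's mouth, level with the rim's top, 150 mm above the bench; axes as the dock's. The +x and both y sides have a sloping lead-in 3 mm wide. Closed fingers up to 28 mm (dock x) by 54 mm (dock y) can follow the pack down the well; open fingers astride the pack cannot.
- hinge (a point): Middle of the flap's hinge line, which runs along dock y: 23 mm to the dock's -x side of the mouth's centre, 4 mm below the rim. Below it the wall is recessed 6 mm for the top 48 mm, where the open flap hangs. The wall behind it (dock x -45 to -23 mm) rises to 150 mm, as the rim does.
- flap (a joint): Red spring flap, 36 mm (dock x) by 54 mm, 3 mm thick, closing the mouth 4 mm below the rim. It opens only inward, down into the well. rad: 0 shut, 1.5 fully open. A spring shuts it: 2 N at its free edge when shut, rising to 6 N. Open, it presses a pack in the mouth to the +x wall, so that a pack let go there stays put. It shuts only if nothing is in the well's top 40 mm.
- contacts (a joint): Copper contact plate low in the well; the pack's underside pushes it down. m: 0 up (start), 0.009 fully home on a firm stop. It slides against 6 N of friction, stays where pushed. The stop's depth differs each time and must be felt: fully home, the pack's top is 43 to 53 mm below the rim. Push: under 6 N, up to 12 where the flap slips off the pack's top (35 to 41 mm down), and at the stop 20 N per mm.
- old_pack: Blue battery pack, same 30 x 54 x 72 mm size and make as the yellow one: leave it. Origin: centre of its underside.
- tape_measure: Orange tape measure, 62 x 36 x 60 mm, origin under its centre. Leave it.
- wrench: Steel wrench lying on the bench. Leave it.
- screw_jar: Jar with green cap, 68 mm across, 85 mm tall. Leave it.
- mug: Blue mug, 80 mm across, 90 mm tall. Leave it.
- hammer: Hammer lying on the bench. Leave it.
- screwdriver: Screwdriver lying on the bench. Leave it.
- oil_bottle: Blue bottle with red cap, 64 mm across, 170 mm tall. Leave it.
There are look-alikes about, which are no part of the job. There is more than one size of the pack; the job needs the smallest.

How it is judged (in metres and radians):
On the way, in this order (a step that is already met when the one before it is completed fails the run):
1. the pack, upright, holds the flap open in the mouth of the dock (value of joint flap above 1 rad and horizontal distance between pack and dock below 0.01 m and z of pack in the frame of mouth below -0.025 m and angle between pack's own z axis and vertical below 0.15 rad), for 0.1 s.
2. the pack is down the well, its contact plate fully home, and is pressed firmly on the stop (over 12 N) (horizontal distance between pack and dock below 0.008 m and angle between pack's own z axis and vertical below 0.12 rad and z of pack_top in the frame of mouth below -0.038 m and value of joint contacts above 0.0075 m and contact force between pack and dock above 12 N), for 0.2 s.
At the end, for the whole second after the job is handed in: The yellow pack stands upright (within 7 degrees) and at rest in the dock's well, centred within 8 mm, its x along the dock's x within 9 degrees, its top more than 38 mm below the rim, the contact plate pushed at least 7.5 of its 9 mm, and the flap shut (below 0.06 rad) (horizontal distance between pack and dock below 0.008 m and angle between pack's own z axis and vertical below 0.12 rad and z of pack_top in the frame of mouth below -0.038 m and value of joint contacts above 0.0075 m and angle between the x axis of pack and the x axis of dock, either way round below 0.15 rad and value of joint flap below 0.06 rad and linear speed of pack below 0.01 m/s); the robot touches nothing.
It fails at once if the pack is forced against the dock or its contacts with more than 35 N (contact force between pack and dock above 35 N).
It fails at once if the robot presses on the dock with more than 35 N (contact force between any of the fingers, the arm and dock above 35 N).
It fails at once if the blue pack or another bystander is moved by more than 30 mm (distance of any of old_pack, tape_measure, wrench, screw_jar, mug, hammer, screwdriver, oil_bottle from where it was at the start of the episode above 0.03 m).
It also fails if it takes over 61 s, if anything falls off the work surface, if the arm or the gripper's body presses on something with over 40 N, if the wrist force passes 120 N, or if a joint passes its speed limit or range.

## Working session

There is one attempt and no reset: what is moved stays moved. The work goes in short steps, Python scripts to look and compute and a tool call to move; the robot and the scene stay as the last step left them, time stands still between calls to the robot, and variables do not carry over. Pictures are saved under pics/ and viewed, at most 10 in all, crops included, and the job is handed in when it is done.

Besides the shell and the picture viewer there is one more tool, called as a command line: name --argument value ..., lists and objects as JSON in quotes. play_rows: Moves the arm, as the interface text tells. Shift numbers are shares of 0.15 m and turn numbers shares of 0.08 rad, none past 1 either way. Its arguments: {"type":"object","properties":{"rows":{"type":"array"},"squeeze":{"type":"number"}},"required":["rows"]}

```bash
mkdir -p pics; python3 - <<'E'
from plant import r
import cv2,numpy as np
for n in("side","top"):
    c=r.capture(n); cv2.imwrite(f"pics/{n}0.png",c["image"])
    print(n,c["fx"],c["fy"],c["cx"],c["cy"],c["distortion"],np.round(c["R"],4).tolist(),np.round(c["t"],4).tolist(), -np.array(c["R"]).T@np.array(c["t"]))
a=[cv2.imread(f"pics/{n}0.png") for n in("side","top")]
print(r.get_state())
E
```

```text
side 402.08059668271176 402.08059668271176 250.64583568006393 189.86397756570608 [0.0095641 0.        0.        0.        0.       ] [[-0.822, -0.5695, 0.0012], [-0.4161, 0.5993, -0.6839], [0.3888, -0.5627, -0.7296]] [0.4713, 0.3588, 0.7444] [0.24733963 0.47226744 0.78788107]
top 475.70840160999404 475.70840160999404 254.51269875130498 191.10084804052508 [-0.204711  0.        0.        0.        0.      ] [[-0.0254, -0.9996, -0.0102], [-0.9906, 0.0265, -0.1341], [0.1343, 0.0067, -0.9909]] [-0.0343, 0.5965, 1.3111] [ 0.41387725 -0.05890968  1.37885661]
{'time_s': 0.1, 'joints': array([-6.08429969e+01,  2.05896925e+01,  6.39164983e-01, -1.79644785e-02,
       -7.01351314e+01, -1.65059747e+01]), 'qd': array([-0.02781954, -0.04805693,  0.20417211,  0.09172452,  0.07439347,
        0.05514976]), 'joint_torque': array([-1.41300388e-03, -5.84161699e+01,  2.93752366e+01,  7.01535612e+00,
        1.02487591e-02, -6.43616454e-05]), 'tcp_pos': array([ 0.14770468, -0.65819848,  0.22569008]), 'eef_rot': array([ 1.79913073e+02, -8.14674980e-03, -1.67355082e+02]), 'contact_force': array([0.07299124, 0.21187725, 0.44300997]), 'moment': array([-8.36033085e-07, -7.70169590e-02,  2.96121959e-02]), 'gripper_force': 0.0, 'gripper_width': 0.08774637434922809}
```

View pics/side0.png

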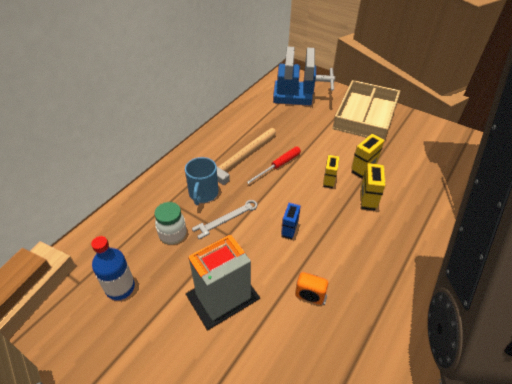

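View pics/top0.png

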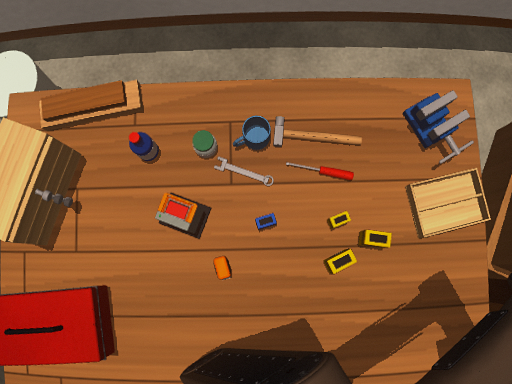

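Candidates for the yellow pack are top (340,219), (377,239) and (341,261), which appear in side at (332,170), (368,153) and (374,185). The one at top (340,219) looks smallest and is about the size of the blue pack at (265,221). I'll confirm this in an enlarged crop, with the dock alongside.

```bash
cat > h.py <<'E'
import cv2,numpy as np
def cam(c):
    return (np.array([[c["fx"],0,c["cx"]],[0,c["fy"],c["cy"]],[0,0,1]]),np.array(c["distortion"],float),np.array(c["R"]),np.array(c["t"]))
def onplane(c,uv,z):
    K,d,R,t=cam(c); p=cv2.undistortPoints(np.array(uv,float).reshape(-1,1,2),K,d).reshape(-1,2)
    ray=np.c_[p,np.ones(len(p))]@R; o=-R.T@t
    return o+ray*((z-o[2])/ray[:,2])[:,None]
def proj(c,X):
    K,d,R,t=cam(c); return cv2.projectPoints(np.array(X,float).reshape(-1,1,3),cv2.Rodrigues(R)[0],t,K,d)[0].reshape(-1,2)
E
python3 - <<'E'
import cv2,numpy as np
t=cv2.imread("pics/top0.png"); s=cv2.imread("pics/side0.png")
f=lambda i,x,y,w,h,k:cv2.resize(i[y:y+h,x:x+w],None,fx=k,fy=k,interpolation=cv2.INTER_CUBIC)
A=np.vstack([np.hstack([f(t,310,195,100,75,4),f(t,145,180,100,75,4)]),np.hstack([f(s,310,130,100,75,4),f(s,180,228,100,75,4)])])
cv2.imwrite("pics/crop1.png",A)
E
```

```text
(no output)
```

View pics/crop1.png

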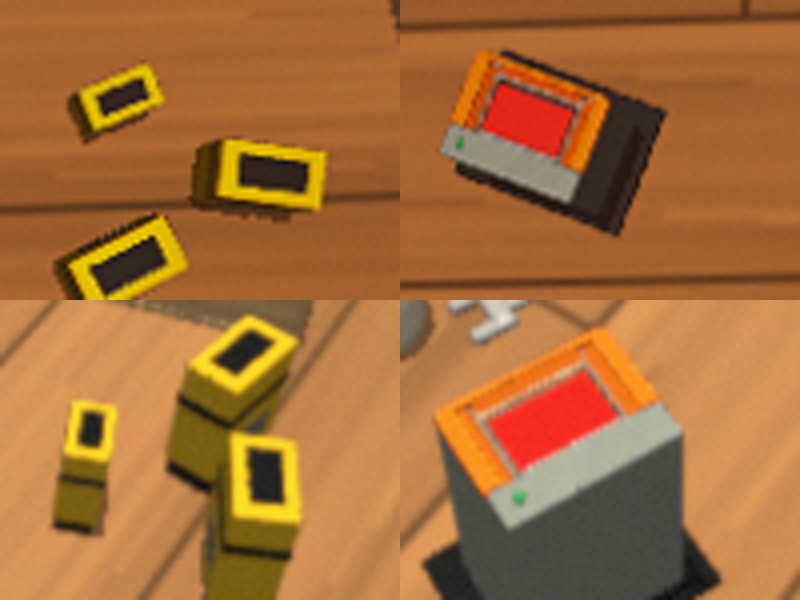

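The top crop confirms it: the yellow pack at (340,219) is clearly the smallest. In the dock, the grey hinge strip with the LED is on the robot side, so dock +x points away from the robot. Next I'll measure both.

```bash
cat > m.py <<'E'
import cv2,numpy as np
from h import *
from plant import r
from scipy.optimize import least_squares
cs={n:r.capture(n) for n in("side","top")}
def yellow(n,roi,z):
    im=cs[n]["image"]; x,y,w,h=roi
    hsv=cv2.cvtColor(im[y:y+h,x:x+w],cv2.COLOR_BGR2HSV)
    m=cv2.inRange(hsv,(20,140,165),(35,255,255))
    cn=max(cv2.findContours(m,cv2.RETR_EXTERNAL,cv2.CHAIN_APPROX_NONE)[0],key=cv2.contourArea)
    P=onplane(cs[n],cn.reshape(-1,2)+[x,y],z)[:,:2]
    return cv2.minAreaRect((P*1000).astype(np.float32))
print("top",yellow("top",(322,205,35,25),.072)); print("side",yellow("side",(320,148,25,22),.072))
uv={"top":[(155,218),(189,230.75),(197,204.5),(165,192.5)],"side":[(207.5,285),(250.75,261),(231.25,235),(188.75,255.5)]}
L=np.array([[-45,47],[-45,-47],[27,-47],[27,47]])/1000
def res(p,ns=("top","side")):
    c,s=np.cos(p[2]),np.sin(p[2]); W=L@np.array([[c,s],[-s,c]])+p[:2]
    return np.concatenate([(proj(cs[n],np.c_[W,np.full(4,.15)])-uv[n]).ravel() for n in ns])
for ns in(("top",),("side",),("top","side")):
    x0=np.r_[onplane(cs["top"],[(176,210)],.15)[0,:2],-.3]
    f=least_squares(res,x0,args=(ns,)); print(ns,f.x[:2],np.degrees(f.x[2]),np.round(f.fun,1))
def mask(n,roi,z):
    im=cs[n]["image"]; x,y,w,h=roi
    hsv=cv2.cvtColor(im[y:y+h,x:x+w],cv2.COLOR_BGR2HSV)
    m=cv2.inRange(hsv,(0,170,150),(6,255,255))|cv2.inRange(hsv,(175,170,150),(180,255,255))
    cn=max(cv2.findContours(m,cv2.RETR_EXTERNAL,cv2.CHAIN_APPROX_NONE)[0],key=cv2.contourArea)
    return cv2.minAreaRect((onplane(cs[n],cn.reshape(-1,2)+[x,y],z)[:,:2]*1000).astype(np.float32))
print("flap",mask("top",(160,190,40,35),.146),mask("side",(190,235,60,50),.146))
E
python3 m.py
```

```text
top ((508.2596740722656, -283.8302917480469), (29.379955291748047, 52.744171142578125), 20.48638343811035)
side ((510.1732177734375, -282.44378662109375), (29.494144439697266, 56.235862731933594), 21.086822509765625)
('top',) [0.54089084 0.15146688] -20.94810581810788 [ 0.1  0.3 -0.6 -0.3  0.9 -0.  -0.3  0.1]
('side',) [0.54266754 0.15461757] -22.704137437091333 [-0.7 -0.1  0.6 -0.3  0.3 -0.5 -0.1  0.7]
('top', 'side') [0.54216329 0.15353278] -22.044917352741326 [-0.9 -0.6 -1.9 -0.6  0.2 -0.1 -0.8 -0.6  0.3 -0.3  1.2 -0.9  0.6 -0.8
  0.4  0.7]
flap ((537.6634521484375, 155.05491638183594), (54.40296936035156, 31.928125381469727), 68.29997253417969) ((541.2316284179688, 155.98863220214844), (53.99396896362305, 31.026275634765625), 67.77693176269531)
```

play_rows --rows '[{"slide": [0,0,0],"delta_rot": [0,0,-0.885],"fingers": 1},{"slide": [0,0,0],"delta_rot": [0,0,-0.885],"fingers": 1},{"slide": [-0.392,0.186,0],"delta_rot": [0,0,0],"fingers": 1},{"slide": [-0.392,0.186,0],"delta_rot": [0,0,0],"fingers": 1},{"slide": [-0.392,0.186,0],"delta_rot": [0,0,0],"fingers": 1},{"slide": [-0.392,0.186,0],"delta_rot": [0,0,0],"fingers": 1},{"slide": [-0.392,0.186,0],"delta_rot": [0,0,0],"fingers": 1},{"slide": [-0.392,0.186,0],"delta_rot": [0,0,0],"fingers": 1}]' --squeeze 30

```text
time_s: 1.2
tcp_pos: [0.4088, -0.3865, 0.2267]
eef_rot: [-180.0, 0.0, -159.2]
contact_force: [0.1, -1.4, -0.4]
gripper_width: 0.0878
gripper_force: 0.0
```

play_rows --rows '[{"slide": [-0.392,0.186,0],"delta_rot": [0,0,0],"fingers": 1},{"slide": [-0.392,0.186,0],"delta_rot": [0,0,0],"fingers": 1},{"slide": [0,0,0.25],"delta_rot": [0,0,0],"fingers": 1},{"slide": [0,0,0.25],"delta_rot": [0,0,0],"fingers": 1},{"slide": [0,0,0],"delta_rot": [0,0,0],"fingers": 1},{"slide": [0,0,0],"delta_rot": [0,0,0],"fingers": 1}]'

```text
time_s: 1.95
tcp_pos: [0.4949, -0.2986, 0.1529]
eef_rot: [-179.9, 0.0, -159.2]
contact_force: [0.1, -0.3, 0.1]
gripper_width: 0.0873
gripper_force: 0.0
```

```bash
python3 - <<'E'
from plant import r
import cv2,numpy as np
s=r.get_state();print(s["tcp_pos"],s["eef_rot"],s["joints"],s["contact_force"],s["time_s"])
t=r.capture("top")["image"];i=r.capture("side")["image"]
f=lambda i,x,y,w,h,k:cv2.resize(i[y:y+h,x:x+w],None,fx=k,fy=k,interpolation=cv2.INTER_CUBIC)
cv2.imwrite("pics/c2.png",np.hstack([f(t,290,160,100,130,4),f(i,280,110,100,130,4)]))
E
```

```text
[ 0.49485266 -0.29857636  0.1529238 ] [-1.79931536e+02  3.80451116e-02 -1.59227578e+02] [-1.16975469e+01  1.48192742e+01 -1.77478300e+01  4.43369579e-02
 -5.73640504e+01 -5.75539421e+01] [ 0.07238127 -0.34677868  0.09585337] 1.95
```

View pics/c2.png

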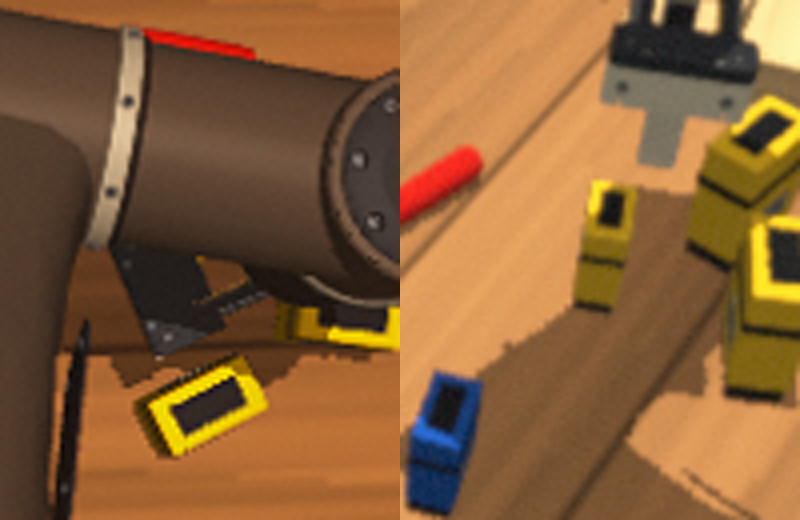

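The move fell short because those rows passed the 62.5 mm limit. The pack itself stands undisturbed (side crop, about (605,240)). I'll correct, go down and grip.

play_rows --rows '[{"slide": [-0.126,0.063,0],"delta_rot": [0,0,0],"fingers": 1},{"slide": [0,0,0],"delta_rot": [0,0,0],"fingers": 1},{"slide": [0,0,0.3],"delta_rot": [0,0,0],"fingers": 1},{"slide": [0,0,0.3],"delta_rot": [0,0,0],"fingers": 1},{"slide": [0,0,0.127],"delta_rot": [0,0,0],"fingers": 1},{"slide": [0,0,0],"delta_rot": [0,0,0],"fingers": 1}]'

```text
time_s: 2.8
tcp_pos: [0.5078, -0.2822, 0.0414]
eef_rot: [179.9, -0.1, -159.2]
contact_force: [0.4, -0.1, 0.8]
gripper_width: 0.0875
gripper_force: 0.0
```

play_rows --rows '[{"slide": [0,0,0],"delta_rot": [0,0,0],"fingers": -1},{"slide": [0,0,0],"delta_rot": [0,0,0],"fingers": -1},{"slide": [0,0,0],"delta_rot": [0,0,0],"fingers": -1},{"slide": [0,0,0],"delta_rot": [0,0,0],"fingers": -1},{"slide": [0,0,0],"delta_rot": [0,0,0],"fingers": -1},{"slide": [0,0,0],"delta_rot": [0,0,0],"fingers": -1}]' --squeeze 40

```text
time_s: 3.55
tcp_pos: [0.5091, -0.2828, 0.0432]
eef_rot: [-179.9, 0.0, -159.2]
contact_force: [-0.3, -0.3, 6.5]
gripper_width: 0.0536
gripper_force: 40.0
```

play_rows --rows '[{"slide": [0,0,-0.2],"delta_rot": [0,0,0],"fingers": -1},{"slide": [0,0,-0.349],"delta_rot": [0,0,0.934],"fingers": -1},{"slide": [0,0,-0.349],"delta_rot": [0,0,0.934],"fingers": -1},{"slide": [0,0,-0.349],"delta_rot": [0,0,0.934],"fingers": -1},{"slide": [0,0,0],"delta_rot": [0,0,0.934],"fingers": -1},{"slide": [0,0,0],"delta_rot": [0,0,0.934],"fingers": -1},{"slide": [0,0,0],"delta_rot": [0,0,0.934],"fingers": -1},{"slide": [0,0,0],"delta_rot": [0,0,0.934],"fingers": -1}]'

```text
time_s: 4.55
tcp_pos: [0.5078, -0.282, 0.2286]
eef_rot: [180.0, -0.1, 170.6]
contact_force: [0.4, -0.1, -1.9]
gripper_width: 0.0536
gripper_force: 40.0
```

play_rows --rows '[{"slide": [0,0,0],"delta_rot": [0,0,0.934],"fingers": -1},{"slide": [0,0,0],"delta_rot": [0,0,0.934],"fingers": -1},{"slide": [0,0,0],"delta_rot": [0,0,0.934],"fingers": -1},{"slide": [0,0,0],"delta_rot": [0,0,0],"fingers": -1}]'

```text
time_s: 5.05
tcp_pos: [0.508, -0.2822, 0.2288]
eef_rot: [180.0, -0.1, 158.0]
contact_force: [-0.6, 0.2, -3.1]
gripper_width: 0.054
gripper_force: 40.0
```

play_rows --rows '[{"slide": [0.11,0.347,0],"delta_rot": [0,0,0],"fingers": -1},{"slide": [0.11,0.347,0],"delta_rot": [0,0,0],"fingers": -1},{"slide": [0.11,0.347,0],"delta_rot": [0,0,0],"fingers": -1},{"slide": [0.11,0.347,0],"delta_rot": [0,0,0],"fingers": -1},{"slide": [0.11,0.347,0],"delta_rot": [0,0,0],"fingers": -1},{"slide": [0.11,0.347,0],"delta_rot": [0,0,0],"fingers": -1},{"slide": [0.11,0.347,0],"delta_rot": [0,0,0],"fingers": -1},{"slide": [0.11,0.347,0],"delta_rot": [0,0,0],"fingers": -1}]'

```text
time_s: 6.05
tcp_pos: [0.542, 0.1548, 0.2294]
eef_rot: [-180.0, -0.0, 158.1]
contact_force: [0.9, 0.8, -1.9]
gripper_width: 0.0539
gripper_force: 40.0
```

play_rows --rows '[{"slide": [0,0,0],"delta_rot": [0,0,0],"fingers": -1},{"slide": [0,0,0],"delta_rot": [0,0,0],"fingers": -1},{"slide": [0,0,0],"delta_rot": [0,0,0],"fingers": -1}]'

```text
time_s: 6.42
tcp_pos: [0.5423, 0.152, 0.2295]
eef_rot: [-180.0, -0.0, 157.9]
contact_force: [0.3, -1.3, -2.1]
gripper_width: 0.0535
gripper_force: 40.0
```

```bash
python3 - <<'E'
from plant import r
import cv2,numpy as np
s=r.get_state();print(s["tcp_pos"],s["eef_rot"],s["joints"],s["contact_force"],s["time_s"])
t=r.capture("top")["image"];i=r.capture("side")["image"]
cv2.imwrite("pics/t3.png",t);cv2.imwrite("pics/s3.png",i)
f=lambda i,x,y,w,h,k:cv2.resize(i[y:y+h,x:x+w],None,fx=k,fy=k,interpolation=cv2.INTER_CUBIC)
cv2.imwrite("pics/c3.png",np.hstack([f(t,120,140,80,120,5),f(i,175,200,80,120,5)]))
E
```

```text
[0.54229043 0.15200873 0.22948435] [-1.79982104e+02 -1.46018267e-02  1.57928133e+02] [ 3.55675921e+01  9.96235990e+00 -1.33940886e+01 -3.00098814e-03
 -6.66664835e+01 -1.47638267e+02] [ 0.33127254 -1.34333837 -2.05261252] 6.425
```

View pics/c3.png

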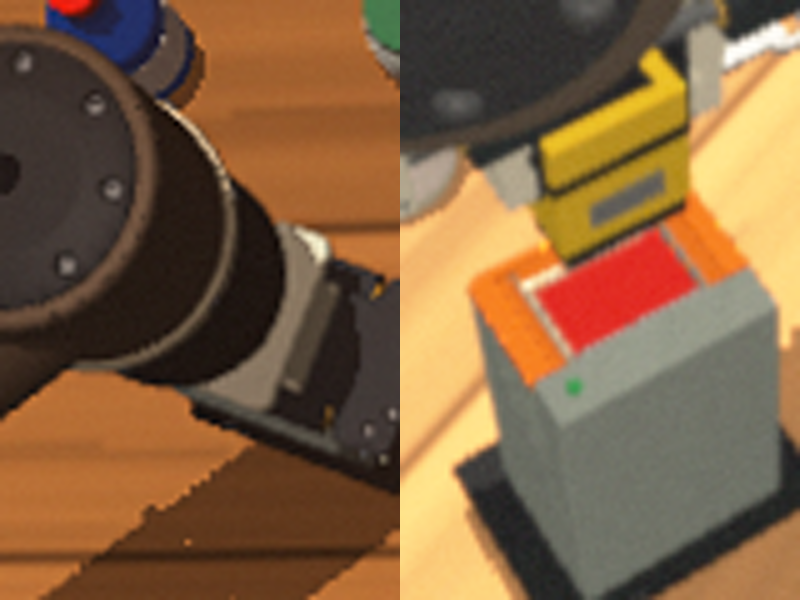

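```bash
cat > ov.py <<'E'
import sys,cv2,numpy as np
from h import *
from plant import r
s=r.get_state(); c=r.capture("side"); p=s["tcp_pos"]; print(np.round(p,4),np.round(s["eef_rot"],1))
def box(cx,cy,yaw,L):
    a=np.radians(yaw);R=np.array([[np.cos(a),-np.sin(a)],[np.sin(a),np.cos(a)]])
    L=np.array(L,float)/1000; return np.c_[L[:,:2]@R.T+[cx,cy],L[:,2]]
zb=(p[2]-.0432)*1000
P=box(p[0],p[1],s["eef_rot"][2]-180,[[-15,27,zb+10],[-15,-27,zb+10],[-15,-27,zb+72],[-15,27,zb+72]])
F=box(p[0],p[1],s["eef_rot"][2]-180,[[-13,25,zb],[-13,-25,zb]])
D=box(.5426,.1534,-22,[[-45,47,150],[-45,-47,150],[27,-47,150],[27,47,150]])
W=box(.5426,.1534,-22,[[-23,29,150],[-23,-29,150],[20,-32,150],[20,32,150]])
k=10;x,y,w,h=180,212,80,60
im=cv2.resize(c["image"][y:y+h,x:x+w],None,fx=k,fy=k,interpolation=cv2.INTER_CUBIC)
for Q,col in((P,(255,0,255)),(F,(255,255,0)),(D,(255,0,0)),(W,(0,0,0))):
    q=((proj(c,Q)-[x,y]+.5)*k).astype(np.int32); cv2.polylines(im,[q],True,col,1)
cv2.imwrite(sys.argv[1],im)
E
python3 ov.py pics/ov1.png
```

```text
[0.5425 0.152  0.2297] [180.   -0.  157.9]
```

View pics/ov1.png

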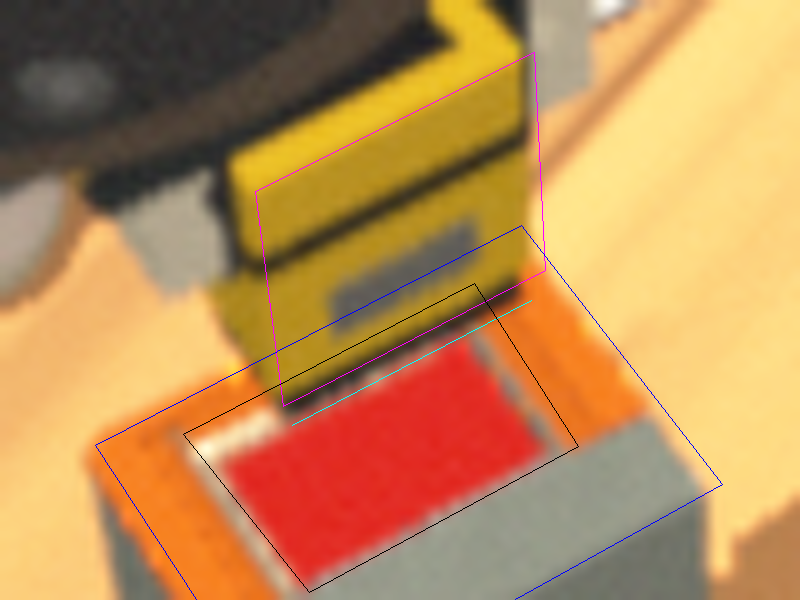

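Both the pack and the dock sit about 1 px left of the overlay in this image. I'll fit both against image edges so that the shared camera error cancels.

```bash
cat > fit.py <<'E'
import cv2,numpy as np
from h import *
from plant import r
from scipy.ndimage import map_coordinates
from scipy.optimize import differential_evolution as DE
s=r.get_state(); p=s["tcp_pos"]; print(np.round(p,4))
c=r.capture("side"); c0=r.capture("top"); top0=cv2.imread("pics/top0.png")
def grad(im):
    im=cv2.cvtColor(cv2.GaussianBlur(im,(0,0),.8),cv2.COLOR_BGR2LAB).astype(np.float32)
    return cv2.Sobel(im,cv2.CV_32F,1,0),cv2.Sobel(im,cv2.CV_32F,0,1)
def score(c,g,E):   # E: list of 3D segments; gradient across each edge
    t=0
    for A,B in E:
        q=proj(c,A+(B-A)*np.linspace(.08,.92,40)[:,None]); d=q[-1]-q[0]; n=np.array([-d[1],d[0]])/np.hypot(*d)
        v=[n[0]*map_coordinates(g[0][:,:,k],q[:,::-1].T,order=1)+n[1]*map_coordinates(g[1][:,:,k],q[:,::-1].T,order=1) for k in range(3)]
        t+=np.sqrt(np.linalg.norm(np.mean(v,1)))
    return t
def pts(x,y,yaw,L):
    R=np.array([[np.cos(yaw),-np.sin(yaw)],[np.sin(yaw),np.cos(yaw)]]);L=np.array(L,float)/1000
    return np.c_[L[:,:2]@R.T+[x,y],L[:,2]]
def dockE(v,ids):
    P=pts(v[0],v[1],v[2],[[-45,47,150],[-45,-47,150],[27,-47,150],[27,47,150],[-23,28,150],[-23,-28,150],[-45,47,20],[-45,-47,20],[-23,47,150],[-23,-47,150]])
    return [(P[a],P[b]) for a,b in ids]
gs,gt=grad(c["image"]),grad(top0)
b=[(.534,.552),(.144,.164),np.radians((-25,-19))]
fs=lambda v:-score(c,gs,dockE(v,[(0,1),(0,6),(1,7),(4,5),(1,9),(0,8)]))
ft=lambda v:-score(c0,gt,dockE(v,[(0,1),(1,2),(2,3),(3,0),(4,5)]))
for n,f in(("side",fs),("top",ft),("both",lambda v:fs(v)+ft(v))):
    o=DE(f,b,seed=1,maxiter=60); print("dock",n,np.round(o.x[:2]*1000,1),np.degrees(o.x[2]).round(1),round(o.fun,1))
def packE(v):
    z=v[2]*1000
    P=pts(v[0],v[1],v[3],[[-15,27,z+10],[-15,-27,z+10],[-15,-27,z+72],[-15,27,z+72],[-15,27,z+40],[-15,-27,z+40]])
    return [(P[0],P[1]),(P[1],P[2]),(P[2],P[3]),(P[0],P[4])]
o=DE(lambda v:-score(c,gs,packE(v)),[(p[0]-.01,p[0]+.01),(p[1]-.01,p[1]+.01),(p[2]-.049,p[2]-.037),np.radians((-25,-19))],seed=1,maxiter=60)
print("pack side",np.round(o.x[:3]*1000,1),np.degrees(o.x[3]).round(1))
for zz in(.0432,): 
    o=DE(lambda v:-score(c,gs,packE([v[0],v[1],p[2]-zz,v[2]])),[(p[0]-.01,p[0]+.01),(p[1]-.01,p[1]+.01),np.radians((-25,-19))],seed=1,maxiter=60); print("fixed z",np.round(o.x[:2]*1000,1),np.degrees(o.x[2]).round(1))
E
python3 fit.py
```

```text
[0.5425 0.1521 0.2297]
dock side [544.7 155.3] -22.4 -61.4
dock top [542.1 152.9] -22.4 -75.3
dock both [543.3 154.1] -23.7 -132.2
pack side [548.3 145.5 187.7] -21.3
fixed z [548.9 144.7] -21.0
```

play_rows --rows '[{"slide": [0.004,0.0135,0],"delta_rot": [0,0,0],"fingers": -1},{"slide": [0,0,0.1],"delta_rot": [0,0,0],"fingers": -1},{"slide": [0,0,0.1],"delta_rot": [0,0,0],"fingers": -1},{"slide": [0,0,0],"delta_rot": [0,0,0],"fingers": -1},{"slide": [0,0,0],"delta_rot": [0,0,0],"fingers": -1}]'

```text
time_s: 7.3
tcp_pos: [0.5428, 0.1551, 0.1994]
eef_rot: [-180.0, 0.0, 158.0]
contact_force: [0.3, 0.5, -2.0]
gripper_width: 0.0536
gripper_force: 40.0
```

```bash
python3 ov.py pics/ov2.png
```

```text
[0.5428 0.1551 0.1994] [-180.    0.  158.]
```

View pics/ov2.png

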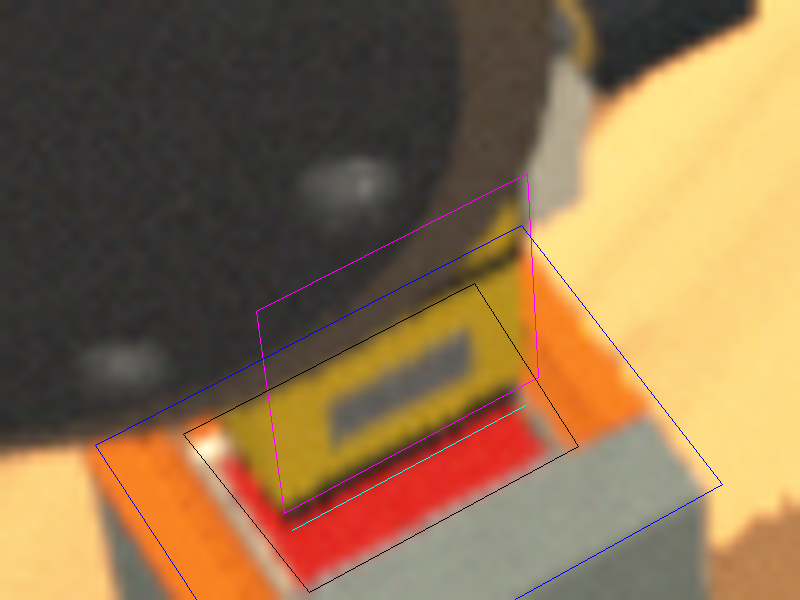

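The pack foot hangs 10 mm above the flap. Its edge at (290,520)-(518,405), projected down, leaves gaps of about 2.5 mm on the left and 4 mm on the right, so it is nearly centred. I'll nudge it 0.7 mm toward -y and go down.

play_rows --rows '[{"slide": [0,-0.005,0.03],"delta_rot": [0,0,0],"fingers": -1},{"slide": [0,0,0.03],"delta_rot": [0,0,0],"fingers": -1},{"slide": [0,0,0.03],"delta_rot": [0,0,0],"fingers": -1},{"slide": [0,0,0.03],"delta_rot": [0,0,0],"fingers": -1},{"slide": [0,0,0],"delta_rot": [0,0,0],"fingers": -1}]'

```text
time_s: 7.98
tcp_pos: [0.5435, 0.1545, 0.1829]
eef_rot: [179.9, 0.1, 158.0]
contact_force: [-0.0, -1.6, 6.6]
gripper_width: 0.0538
gripper_force: 40.0
```

play_rows --rows '[{"slide": [0,0,0.03],"delta_rot": [0,0,0],"fingers": -1},{"slide": [0,0,0.02],"delta_rot": [0,0,0],"fingers": -1},{"slide": [0,0,0],"delta_rot": [0,0,0],"fingers": -1}]'

```text
time_s: 8.35
tcp_pos: [0.5445, 0.1548, 0.1758]
eef_rot: [179.9, 0.2, 158.0]
contact_force: [3.5, -0.9, 6.7]
gripper_width: 0.054
gripper_force: 40.0
```

play_rows --rows '[{"slide": [0,0,0.03],"delta_rot": [0,0,0],"fingers": -1},{"slide": [0,0,0.03],"delta_rot": [0,0,0],"fingers": -1},{"slide": [0,0,0],"delta_rot": [0,0,0],"fingers": -1}]'

```text
time_s: 8.72
tcp_pos: [0.5444, 0.155, 0.1663]
eef_rot: [179.8, 0.2, 158.0]
contact_force: [5.8, -0.5, 2.1]
gripper_width: 0.0536
gripper_force: 40.0
```

play_rows --rows '[{"slide": [0,0,0.03],"delta_rot": [0,0,0],"fingers": -1},{"slide": [0,0,0.04],"delta_rot": [0,0,0],"fingers": -1},{"slide": [0,0,0],"delta_rot": [0,0,0],"fingers": -1},{"slide": [0,0,0],"delta_rot": [0,0,0],"fingers": -1}]'

```text
time_s: 9.22
tcp_pos: [0.5424, 0.1544, 0.1537]
eef_rot: [-180.0, -0.0, 157.9]
contact_force: [6.3, -0.0, -3.0]
gripper_width: 0.0537
gripper_force: 40.0
```

```bash
python3 ov.py pics/ov3.png
```

```text
[0.5424 0.1544 0.1537] [-180.    -0.   157.9]
```

View pics/ov3.png

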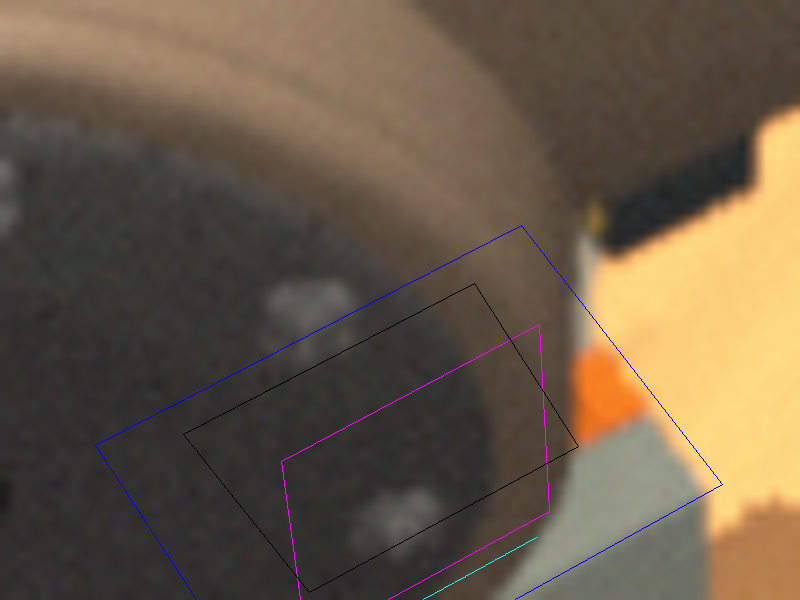

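play_rows --rows '[{"slide": [0,0,0],"delta_rot": [0,0,0],"fingers": 0.6},{"slide": [0,0,0],"delta_rot": [0,0,0],"fingers": 0.6},{"slide": [0,0,0],"delta_rot": [0,0,0],"fingers": 0.6},{"slide": [0,0,-0.1],"delta_rot": [0,0,0],"fingers": 0.6},{"slide": [0,0,-0.2],"delta_rot": [0,0,0],"fingers": 0.6},{"slide": [0,0,-0.1],"delta_rot": [0,0,0],"fingers": 0.6},{"slide": [0,0,0],"delta_rot": [0,0,0],"fingers": 0.6}]'

```text
time_s: 10.15
tcp_pos: [0.543, 0.1548, 0.2161]
eef_rot: [179.9, 0.1, 158.0]
contact_force: [0.2, 1.0, -1.2]
gripper_width: 0.0701
gripper_force: 0.0
```

```bash
python3 - <<'E'
from plant import r
import cv2,numpy as np
s=r.get_state();print(s["tcp_pos"],s["contact_force"],s["gripper_width"])
i=r.capture("side")["image"]
cv2.imwrite("pics/c4.png",cv2.resize(i[190:340,160:280],None,fx=4,fy=4,interpolation=cv2.INTER_CUBIC))
E
```

```text
[0.54296714 0.15482179 0.21605487] [ 0.23328115  1.01947247 -1.24195221] 0.07005293799820525
```

View pics/c4.png

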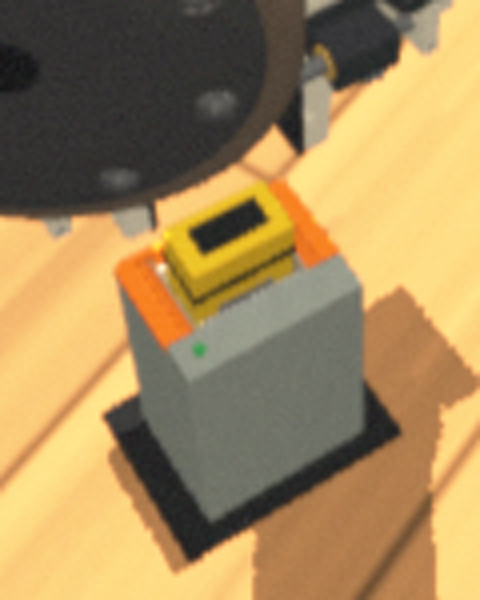

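The pack stands upright in the mouth with its top above the rim (crop at about (230,225)), clear of the fingers. I'll shut the fingers and go down onto it.

play_rows --rows '[{"slide": [-0.007,0,0],"delta_rot": [0,0,0],"fingers": -1},{"slide": [0,0,0],"delta_rot": [0,0,0],"fingers": -1},{"slide": [0,0,0],"delta_rot": [0,0,0],"fingers": -1},{"slide": [0,0,0],"delta_rot": [0,0,0],"fingers": -1},{"slide": [0,0,0],"delta_rot": [0,0,0],"fingers": -1},{"slide": [0,0,0.08],"delta_rot": [0,0,0],"fingers": -1},{"slide": [0,0,0.08],"delta_rot": [0,0,0],"fingers": -1},{"slide": [0,0,0],"delta_rot": [0,0,0],"fingers": -1}]' --squeeze 10

```text
time_s: 11.2
tcp_pos: [0.5425, 0.1535, 0.1889]
eef_rot: [-179.9, -0.1, 157.9]
contact_force: [0.5, -0.1, 0.4]
gripper_width: 0.0013
gripper_force: 0.0
```

play_rows --rows '[{"slide": [0,0,0.03],"delta_rot": [0,0,0],"fingers": -1},{"slide": [0,0,0.03],"delta_rot": [0,0,0],"fingers": -1},{"slide": [0,0,0.03],"delta_rot": [0,0,0],"fingers": -1},{"slide": [0,0,0],"delta_rot": [0,0,0],"fingers": -1}]'

```text
time_s: 11.7
tcp_pos: [0.5441, 0.1542, 0.1775]
eef_rot: [179.9, 0.1, 158.0]
contact_force: [1.8, 0.4, 2.2]
gripper_width: 0.0003
gripper_force: 0.9
```

play_rows --rows '[{"slide": [0,0,0.035],"delta_rot": [0,0,0],"fingers": -1},{"slide": [0,0,0.035],"delta_rot": [0,0,0],"fingers": -1},{"slide": [0,0,0.035],"delta_rot": [0,0,0],"fingers": -1},{"slide": [0,0,0.035],"delta_rot": [0,0,0],"fingers": -1},{"slide": [0,0,0],"delta_rot": [0,0,0],"fingers": -1}]'

```text
time_s: 12.32
tcp_pos: [0.5423, 0.1537, 0.1548]
eef_rot: [-179.9, -0.1, 157.9]
contact_force: [0.7, 0.2, -0.7]
gripper_width: 0.0012
gripper_force: 0.0
```

play_rows --rows '[{"slide": [0,0,0.035],"delta_rot": [0,0,0],"fingers": -1},{"slide": [0,0,0.035],"delta_rot": [0,0,0],"fingers": -1},{"slide": [0,0,0.035],"delta_rot": [0,0,0],"fingers": -1},{"slide": [0,0,0],"delta_rot": [0,0,0],"fingers": -1}]'

```text
time_s: 12.82
tcp_pos: [0.5429, 0.154, 0.1398]
eef_rot: [-180.0, -0.0, 157.9]
contact_force: [0.4, -0.4, 0.8]
gripper_width: 0.0002
gripper_force: 0.0
```

play_rows --rows '[{"slide": [0,0,0.03],"delta_rot": [0,0,0],"fingers": -1},{"slide": [0,0,0.03],"delta_rot": [0,0,0],"fingers": -1},{"slide": [0,0,0.03],"delta_rot": [0,0,0],"fingers": -1},{"slide": [0,0,0],"delta_rot": [0,0,0],"fingers": -1}]'

```text
time_s: 13.32
tcp_pos: [0.5432, 0.154, 0.1265]
eef_rot: [-180.0, -0.0, 158.0]
contact_force: [-0.3, 1.0, 0.5]
gripper_width: 0.0001
gripper_force: 0.0
```

play_rows --rows '[{"slide": [0,0,0.015],"delta_rot": [0,0,0],"fingers": -1},{"slide": [0,0,0.015],"delta_rot": [0,0,0],"fingers": -1},{"slide": [0,0,0],"delta_rot": [0,0,0],"fingers": -1}]'

```text
time_s: 13.7
tcp_pos: [0.5433, 0.1541, 0.1224]
eef_rot: [180.0, -0.0, 157.9]
contact_force: [-2.4, 1.5, 4.0]
gripper_width: 0.0003
gripper_force: 1.8
```

play_rows --rows '[{"slide": [0,0,0.01],"delta_rot": [0,0,0],"fingers": -1},{"slide": [0,0,0.01],"delta_rot": [0,0,0],"fingers": -1},{"slide": [0,0,0],"delta_rot": [0,0,0],"fingers": -1}]'

```text
time_s: 14.08
tcp_pos: [0.5433, 0.1541, 0.1195]
eef_rot: [180.0, -0.0, 158.0]
contact_force: [-2.1, 1.9, 4.8]
gripper_width: 0.0001
gripper_force: 2.4
```

play_rows --rows '[{"slide": [0,0,0.01],"delta_rot": [0,0,0],"fingers": -1},{"slide": [0,0,0.01],"delta_rot": [0,0,0],"fingers": -1},{"slide": [0,0,0],"delta_rot": [0,0,0],"fingers": -1}]'

```text
time_s: 14.45
tcp_pos: [0.5433, 0.1541, 0.1165]
eef_rot: [180.0, -0.0, 157.9]
contact_force: [-3.4, 1.2, 4.0]
gripper_width: 0.0007
gripper_force: 2.4
```

play_rows --rows '[{"slide": [0,0,0.01],"delta_rot": [0,0,0],"fingers": -1},{"slide": [0,0,0.01],"delta_rot": [0,0,0],"fingers": -1},{"slide": [0,0,0],"delta_rot": [0,0,0],"fingers": -1}]'

```text
time_s: 14.82
tcp_pos: [0.5433, 0.1542, 0.1135]
eef_rot: [180.0, -0.0, 158.0]
contact_force: [-2.6, 1.6, 4.2]
gripper_width: 0.0005
gripper_force: 2.4
```

play_rows --rows '[{"slide": [0,0,0.008],"delta_rot": [0,0,0],"fingers": -1},{"slide": [0,0,0.006],"delta_rot": [0,0,0],"fingers": -1},{"slide": [0,0,0],"delta_rot": [0,0,0],"fingers": -1}]'

```text
time_s: 15.2
tcp_pos: [0.5434, 0.1542, 0.1123]
eef_rot: [180.0, 0.0, 158.0]
contact_force: [-4.9, 1.1, 12.9]
gripper_width: 0.0002
gripper_force: 6.4
```

play_rows --rows '[{"slide": [0,0,0.005],"delta_rot": [0,0,0],"fingers": -1},{"slide": [0,0,0],"delta_rot": [0,0,0],"fingers": -1}]'

```text
time_s: 15.45
tcp_pos: [0.5445, 0.154, 0.1117]
eef_rot: [179.9, 0.1, 158.0]
contact_force: [-0.8, -1.2, 9.7]
gripper_width: 0.0005
gripper_force: 4.2
```

play_rows --rows '[{"slide": [0,0,0.005],"delta_rot": [0,0,0],"fingers": -1},{"slide": [0,0,0],"delta_rot": [0,0,0],"fingers": -1}]'

```text
time_s: 15.7
tcp_pos: [0.5445, 0.1541, 0.111]
eef_rot: [179.9, 0.1, 158.0]
contact_force: [-1.4, 0.0, 10.6]
gripper_width: 0.0004
gripper_force: 4.9
```

play_rows --rows '[{"slide": [0,0,0.005],"delta_rot": [0,0,0],"fingers": -1},{"slide": [0,0,0.005],"delta_rot": [0,0,0],"fingers": -1},{"slide": [0,0,0],"delta_rot": [0,0,0],"fingers": -1}]'

```text
time_s: 16.08
tcp_pos: [0.5445, 0.1542, 0.1095]
eef_rot: [179.9, 0.1, 158.0]
contact_force: [-1.4, -0.2, 10.0]
gripper_width: 0.0003
gripper_force: 4.9
```

play_rows --rows '[{"slide": [0,0,0.005],"delta_rot": [0,0,0],"fingers": -1},{"slide": [0,0,0],"delta_rot": [0,0,0],"fingers": -1}]'

```text
time_s: 16.32
tcp_pos: [0.5445, 0.1542, 0.1088]
eef_rot: [179.9, 0.1, 158.0]
contact_force: [-1.9, 0.4, 9.5]
gripper_width: 0.0008
gripper_force: 4.9
```

Moving against a steady 10 N or so, with the flap slipping off the pack's top. I'll carry on in small steps.

play_rows --rows '[{"slide": [0,0,0.005],"delta_rot": [0,0,0],"fingers": -1},{"slide": [0,0,0.005],"delta_rot": [0,0,0],"fingers": -1},{"slide": [0,0,0],"delta_rot": [0,0,0],"fingers": -1}]'

```text
time_s: 16.7
tcp_pos: [0.5445, 0.1542, 0.1072]
eef_rot: [179.9, 0.1, 158.0]
contact_force: [-1.3, -1.0, 10.4]
gripper_width: 0.0006
gripper_force: 4.9
```

play_rows --rows '[{"slide": [0,0,0.005],"delta_rot": [0,0,0],"fingers": -1},{"slide": [0,0,0],"delta_rot": [0,0,0],"fingers": -1}]'

```text
time_s: 16.95
tcp_pos: [0.5445, 0.1541, 0.1063]
eef_rot: [179.9, 0.1, 158.0]
contact_force: [-0.2, -1.0, 9.0]
gripper_width: 0.0004
gripper_force: 4.7
```

play_rows --rows '[{"slide": [0,0,0.004],"delta_rot": [0,0,0],"fingers": -1},{"slide": [0,0,0],"delta_rot": [0,0,0],"fingers": -1}]'

```text
time_s: 17.2
tcp_pos: [0.5445, 0.1542, 0.1057]
eef_rot: [179.9, 0.1, 158.0]
contact_force: [-0.8, -0.4, 8.4]
gripper_width: -0.0
gripper_force: 4.7
```

play_rows --rows '[{"slide": [0,0,0.003],"delta_rot": [0,0,0],"fingers": -1},{"slide": [0,0,0],"delta_rot": [0,0,0],"fingers": -1}]'

```text
time_s: 17.45
tcp_pos: [0.5445, 0.1541, 0.1053]
eef_rot: [179.9, 0.1, 158.0]
contact_force: [-0.7, -0.1, 10.3]
gripper_width: 0.0008
gripper_force: 4.8
```

play_rows --rows '[{"slide": [0,0,0.004],"delta_rot": [0,0,0],"fingers": -1},{"slide": [0,0,0],"delta_rot": [0,0,0],"fingers": -1}]'

```text
time_s: 17.7
tcp_pos: [0.5445, 0.1541, 0.1047]
eef_rot: [179.9, 0.1, 158.0]
contact_force: [-1.2, -0.7, 9.5]
gripper_width: 0.0002
gripper_force: 4.7
```

play_rows --rows '[{"slide": [0,0,0.003],"delta_rot": [0,0,0],"fingers": -1},{"slide": [0,0,0],"delta_rot": [0,0,0],"fingers": -1}]'

```text
time_s: 17.95
tcp_pos: [0.5445, 0.1541, 0.1043]
eef_rot: [179.9, 0.1, 158.0]
contact_force: [-1.7, -0.8, 9.5]
gripper_width: 0.0006
gripper_force: 5.4
```

```bash
python3 -c "
from plant import r
s=r.get_state();print(s['tcp_pos'],s['contact_force'],s['moment'])"
```

```text
[0.54453546 0.15414145 0.10434477] [-1.67784368 -0.82701247  9.50532419] [-0.23901676  0.4895168   0.01097392]
```

play_rows --rows '[{"slide": [0,0,0.004],"delta_rot": [0,0,0],"fingers": -1},{"slide": [0,0,0],"delta_rot": [0,0,0],"fingers": -1}]'

```text
time_s: 18.2
tcp_pos: [0.5445, 0.1541, 0.1043]
eef_rot: [179.9, 0.1, 158.0]
contact_force: [-3.7, -1.0, 13.6]
gripper_width: 0.0009
gripper_force: 7.8
```

play_rows --rows '[{"slide": [0,0,0.004],"delta_rot": [0,0,0],"fingers": -1},{"slide": [0,0,0],"delta_rot": [0,0,0],"fingers": -1}]'

```text
time_s: 18.45
tcp_pos: [0.5446, 0.1542, 0.1042]
eef_rot: [179.9, 0.1, 158.0]
contact_force: [-5.0, -0.4, 19.0]
gripper_width: 0.0005
gripper_force: 10.1
```

play_rows --rows '[{"slide": [0,0,0.004],"delta_rot": [0,0,0],"fingers": -1},{"slide": [0,0,0],"delta_rot": [0,0,0],"fingers": -1},{"slide": [0,0,0],"delta_rot": [0,0,0],"fingers": -1},{"slide": [0,0,0],"delta_rot": [0,0,0],"fingers": -1},{"slide": [0,0,0],"delta_rot": [0,0,0],"fingers": -1}]'

```text
time_s: 19.08
tcp_pos: [0.5446, 0.1542, 0.1042]
eef_rot: [179.9, 0.2, 158.0]
contact_force: [-7.2, -1.8, 23.4]
gripper_width: 0.0002
gripper_force: 12.4
```

The stop is felt at z 0.1042. That is exactly 9 mm below where the contact plate's friction began (about 0.113), and it was held at 23 N. I'll withdraw straight up.

play_rows --rows '[{"slide": [0,0,-0.015],"delta_rot": [0,0,0],"fingers": -1},{"slide": [0,0,-0.04],"delta_rot": [0,0,0],"fingers": -1},{"slide": [0,0,-0.06],"delta_rot": [0,0,0],"fingers": -1},{"slide": [0,0,-0.06],"delta_rot": [0,0,0],"fingers": -1},{"slide": [0,0,-0.06],"delta_rot": [0,0,0],"fingers": -1},{"slide": [0,0,-0.06],"delta_rot": [0,0,0],"fingers": -1},{"slide": [0,0,-0.06],"delta_rot": [0,0,0],"fingers": -1},{"slide": [0,0,-0.06],"delta_rot": [0,0,0],"fingers": -1}]'

```text
time_s: 20.08
tcp_pos: [0.5427, 0.1538, 0.1635]
eef_rot: [-179.9, -0.1, 157.9]
contact_force: [-0.6, 0.4, 0.2]
gripper_width: 0.0002
gripper_force: 0.0
```

play_rows --rows '[{"slide": [0,0,-0.2],"delta_rot": [0,0,0],"fingers": -1},{"slide": [0,0,-0.2],"delta_rot": [0,0,0],"fingers": -1},{"slide": [0,-0.35,0],"delta_rot": [0,0,0],"fingers": -1},{"slide": [0,-0.35,0],"delta_rot": [0,0,0],"fingers": -1},{"slide": [0,-0.35,0],"delta_rot": [0,0,0],"fingers": -1},{"slide": [0,-0.35,0],"delta_rot": [0,0,0],"fingers": -1},{"slide": [0,0,0],"delta_rot": [0,0,0],"fingers": -1},{"slide": [0,0,0],"delta_rot": [0,0,0],"fingers": -1}]'

```text
time_s: 21.08
tcp_pos: [0.4645, -0.0407, 0.2238]
eef_rot: [180.0, 0.0, 157.9]
contact_force: [-0.4, -0.1, 0.5]
gripper_width: 0.0004
gripper_force: 0.0
```

```bash
python3 - <<'E'
from plant import r
import cv2,numpy as np
s=r.get_state();print(s["tcp_pos"],s["contact_force"],s["qd"].round(2))
t=r.capture("top")["image"];i=r.capture("side")["image"]
f=lambda i,x,y,w,h,k:cv2.resize(i[y:y+h,x:x+w],None,fx=k,fy=k,interpolation=cv2.INTER_CUBIC)
cv2.imwrite("pics/c5.png",np.hstack([f(t,145,175,66,90,6),f(i,180,220,66,90,6)]))
E
```

```text
[ 0.46454334 -0.04065142  0.22378924] [-0.38918193 -0.09134348  0.54799887] [1.13 0.78 0.43 0.11 0.08 0.07]
```

View pics/c5.png

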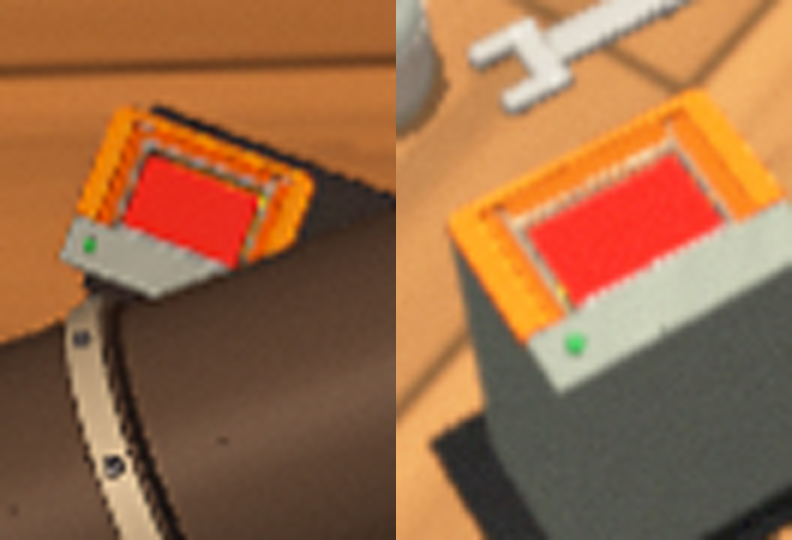

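The last crop shows the red flap shut level in the mouth (top (190,210), side (625,230)), with a sliver of yellow pack visible below it and the hand well clear. Handing in.

```bash
python3 -c "
from plant import r
print(r.close_job())"
```

```text
the job is handed in; nothing more can be done
None
```

The yellow pack is in the dock, pressed to about 23 N on the felt stop (45.8 mm below the rim), the flap is shut over it, and the job was handed in at about 21 s; no verdict came back.

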